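Index the specimen stage over the objective and hold the lock pin home

ROBOT

A 7-joint arm with a two-finger parallel gripper is mounted at the origin on the work surface. World frame = base frame: x ahead of the robot, y to its left, z up, the work surface at z = 0. Lengths are in m, angles in degrees, forces in N, time in s.
With the tool pointing down it reaches from about 0.4 to 0.875 m from the base axis. Payload 19.3 kg.
Tool frame: the origin (TCP) lies midway between the tips of the shut fingers; the grasp point (between the pads) lies 19 mm behind it (manip.hold_point_z is the distance from the TCP to the grasp point, in m); x points along the fingers, y is the direction in which the jaws open and shut, and the axes are right-handed (so a half turn about x gives the same grasp; the last joint's range is limited). The gripper opens to 85 mm and grips with 20 to 120 N. Pads are 22 mm wide; open, the fingers measure 114 mm over their backs; the gripper's body (76 mm by 85 mm) begins 54 mm behind the grasp point. The pads swing forward as they close: fully open they stand 13 mm farther back than shut.
Start: joints at [67.769, 29.874, -2.08, 91.645, 1.215, 58.505, -6.463], TCP at [0.195, -0.594, 0.231] pointing down, gripper open.
Joint ranges: [-166.77, 166.77], [-17.47, 122.26], [-85.68, 81.53], [9.62, 139.38], [-72.42, 252.41], [9.2, 110.78], [-144.41, 144.41]. Speed limits (degrees/s): [108.29, 108.29, 136.94, 136.94, 172.46, 172.46, 172.46].

INTERFACE

Orientations are given as [roll, pitch, yaw] about the fixed x, y, z axes, in that order (R = Rz(yaw) Ry(pitch) Rx(roll)).
In Python, from plant import manip gives the robot as it stands.
- The arm moves only by the tool apply_moves, never from a script. Its argument "plan" is one flat list of numbers, 7 for each row, row after row: the turn, a rotation vector about the tool's x, y, z in rad, then the shift along the tool's x, y, z in m, then the finger opening in m, from 0 to 0.0854. A call has 1 to 10 rows; each row shifts and turns the commanded pose from where the row before left it, along the tool's axes as they then stand; what a row does not reach is not made up. A row lasts 1/12 s, in which the tool goes at most 41.7 mm and 7.16 degrees, less where a joint would pass 70% of its speed; a pose out of reach is approached as far as the arm can. A call is refused whole if a number of a shift passes 0.0417 or a number of a turn 0.125, either way. A call with a gripper value outside its range is refused whole. The fingers move at their own pace and stop on an object; "force" is the grip in N (left out, the last holds). Time passes only in rows, so rows that do not move let the fingers close. It gives the time, the measured TCP pose, the force and the opening at its end, in the units of the state.
- manip.sense(): the state, without advancing time (a new reading comes with each control period).
- manip.capture(name): name is "scene" or "top" or "wrist"; returns the picture (384x512x3 uint8, red, green, blue); there is no depth.
- manip.get_calibration(name): a dict with "vfov" (degrees; the focal length in pixels is half the picture's height over the tangent of half this angle, whatever the lens; pixels are square), "cx", "cy" (the principal point, pixels), "dist_coeffs" ([k1, k2, p1, p2, k3] as OpenCV has them; the pictures are not rectified), "rvec" (rotation vector, rad) and "tvec" (3), from world to camera coordinates, as OpenCV has them; the wrist camera has in their place "T_tool_cam" (4x4, takes a point from camera to tool coordinates, whose origin is the TCP and whose axes are the tool frame's). Camera axes: x right, y down, z forward; pixel columns grow to the right and rows downward; lengths in m; the calibration is good to about 2 mm. A picture is of the moment at which its call begins: read the wrist's pose just before it. get_calibration takes no time and is no camera call.
- manip.hand_in(): hands the job in, once; it reports no verdict.
The state is a dict: "t": time; "joint_pos": joint angles; "joint_vel": joint speeds; "joint_efforts": joint torques, N m; "tcp_pos": TCP position; "orientation": TCP orientation; "ft_force": force on the tool from outside, world axes, zero at the start; "torque": the same for the moment, N m; "opening": opening from 0.0 (shut) to 1.0 (fully open).
Only numpy, scipy, OpenCV 4.12 (cv2) and the standard library are available. Lean on these libraries where they do the work, as an engineer would, in place of code of your own. Each camera call takes 0.05 s, during which the arm holds its last target.

TASK

Lift the amber casting with the purple specimen out of the blue mould, seat it flat, stem up, in the round nest of the black stage and let go of it. Then pull up the red plunger knob, slide the stage one hole along the rail to the side where the glass-topped objective stands (not the capped port), and let the pin drop fully home in that hole. Finish still holding the knob with the pin fully home: do not let go of it, and leave the blank casting and everything else on the bench where it is.

Things in the scene. Friction and masses are not known exactly. Their poses are not given: they have to be found in the camera images.
- mould: blue block mould, 70 x 130 x 26 mm, fixed to the bench. Origin: centre of its underside; x is its short axis, y its long axis, z up. Two round open-topped cavities, 40 mm wide and 7 mm deep, side by side along y, 64 mm centre to centre. Each holds a casting.
- casting: the amber resin casting to be used, with a purple specimen showing on its top: a round flange 37 mm in diameter and 10 mm high, with an upright round stem on it, 22 mm in diameter, that ends 40 mm above the underside. 30 to 60 g. Origin: centre of its underside, z up the stem. It starts loose in one of the two cavities of the mould (either one), its underside 19 mm above the bench, the flange standing 3 mm proud of the mould's top.
- blank_casting: the same shape in plain off-white without a purple specimen, in the mould's other cavity. It stays there. Origin: centre of its underside.
- rail: straight aluminium and dark steel indexing rail, 44 mm wide, 350 mm long, top 46 mm above the bench, fixed. Origin: centre of its underside; y runs along the rail (the way the stage slides), x points across it to the side on which the stage's nest sticks out, z up. Its top has five square holes 13 mm wide and 12 mm deep, 60 mm apart along y, the middle one at y = 0.
- hole_left (a point): mouth of the rail's hole one step (60 mm) to +y of the middle hole, at the rail's top, 46 mm above the bench
- hole_right (a point): mouth of the rail's hole one step (60 mm) to -y of the middle hole, at the rail's top
- stage (a joint): slide of the black specimen stage along the rail's y, m: 0 = pinned at the rail's middle hole (the start, within 1 mm), +0.060 = at hole_left, -0.060 = at hole_right, end stops at 0.125 either way. It rubs with about 1.5 N. The stage's plate is 60 mm wide along y, its top 58 mm above the bench.
- nest (a point): centre of the floor of the round nest in the stage, 52 mm above the bench, 85 mm to the rail's +x of the knob. The nest is open at the top, 43 mm wide and 6 mm deep, and the casting's flange sits in it (stem up).
- knob (a point): grip point of the red plunger knob on the stage, directly above its pin: upright round knob 26 mm in diameter and 24 mm high; this point is on its axis, 86 mm above the bench with the pin home, 10 mm below the knob's top. Below the knob is a 24 mm wide steel collar on the stage.
- plunger (a joint): lock plunger, m: 0 = pin fully home in a hole, 0.016 = pulled fully up. A spring pulls it down with 3 N at 0 and 5 N at 0.016. The pin (10 mm thick, round tip) reaches 9 mm below the rail's top at 0, so the stage cannot slide until the knob is up by 9 mm or more; between holes the tip rides on the rail at about 0.009. It enters a hole when the stage is within about 1.5 mm of it, a little further off if pushed.
- objective: upright black lens barrel 38 mm in diameter at its foot and 39 mm high, with a yellow ring and a pale blue glass top, fixed on the bench 85 mm to the rail's +x, beside the stage's nest: level with either hole_left or hole_right. The nest passes over it with 5 mm to spare. Origin: centre of its underside.
- capped_port: the same barrel in grey with a white cap and no yellow ring, fixed level with the other of the two holes. Origin: centre of its underside.
- reagent_bottle: small amber glass bottle, 52 mm in diameter, 105 mm high; origin at the centre of its underside. Not part of the job: leave it where it is.
- petri_dish: shallow glass dish, 76 mm in diameter, 14 mm high; origin at the centre of its underside. Not part of the job: leave it where it is.
- beaker: glass beaker, 68 mm in diameter, 85 mm high; origin at the centre of its underside. Not part of the job: leave it where it is.
- slide_box: green slide box, 85 x 110 x 34 mm; origin at the centre of its underside. Not part of the job: leave it where it is.
- lab_spatula: flat steel lab spatula, 170 mm long, 20 mm wide at one end, 5 mm thick, lying flat. Not part of the job: leave it where it is.
- onion: red onion, 68 mm in diameter, 66 mm high; origin at the centre of its underside. Not part of the job: leave it where it is.
There are look-alikes about, which are no part of the job. What is shaped like the casting but green is not meant.

How it is judged (in metres and radians):
On the way, in this order (a step that is already met when the one before it is completed fails the run):
1. the casting is lifted 35 mm clear of the mould by the fingers (height (world z) of casting above 0.054 m and contact force between the fingers and casting above 0.5 N and horizontal distance between casting and nest above 0.05 m), for 0.1 s.
2. the casting sits flat in the nest, let go, the stage still pinned at the middle hole (horizontal distance between casting and nest below 0.0045 m and z of casting in the frame of nest between -0.003 and 0.003 m and angle between casting's own z axis and vertical below 0.08 rad and linear speed of casting below 0.02 m/s and contact force between the fingers and casting below 0.1 N and value of joint stage between -0.004 and 0.004 m and value of joint plunger below 0.002 m), for 0.2 s.
3. the plunger is pulled up, its pin out of the middle hole (value of joint plunger above 0.0085 m and value of joint stage between -0.008 and 0.008 m and horizontal distance between casting and nest below 0.0045 m and z of casting in the frame of nest between -0.003 and 0.003 m and angle between casting's own z axis and vertical below 0.08 rad), for 0.05 s.
4. the stage is at the objective's hole with the pin home in it (((y of objective in the frame of rail above 0 m and value of joint stage between 0.056 and 0.064 m) or (y of objective in the frame of rail below 0 m and value of joint stage between -0.064 and -0.056 m)) and value of joint plunger below 0.002 m and horizontal distance between casting and nest below 0.0045 m and z of casting in the frame of nest between -0.003 and 0.003 m and angle between casting's own z axis and vertical below 0.08 rad), for 0.2 s.
At the end, for the whole second after the job is handed in: Stage within 4 mm of the next hole on the objective's side, pin home to 2 mm, fingers still holding the knob (over 1 N), casting flat in the nest (centred to 4.5 mm, height to 3 mm, tilt under 0.08 rad), all at rest for a second (all of step 4 and contact force between the fingers and plunger above 1 N and velocity of joint stage between -0.01 and 0.01 m/s and linear speed of casting below 0.02 m/s); the arm keeps its last pose, push and grip.
It fails at once if the blank casting is disturbed in its cavity (more than 10 mm) (distance of blank_casting from where it was at the start of the episode above 0.01 m).
It fails at once if the stage is slid more than 30 mm to the capped port's side ((y of objective in the frame of rail above 0 m and value of joint stage below -0.03 m) or (y of objective in the frame of rail below 0 m and value of joint stage above 0.03 m)).
It fails at once if something else on the bench is knocked or moved (more than 30 mm) (distance of any of reagent_bottle, petri_dish, beaker, slide_box, lab_spatula, onion from where it was at the start of the episode above 0.03 m).
It also fails if it takes over 45 s, if anything falls off the work surface, if the arm or the gripper's body presses on something with over 40 N, if the wrist force passes 120 N, or if a joint passes its speed limit or range.

## Working session

There is one attempt and no reset: what is moved stays moved. The work goes in short steps, Python scripts to look and compute and a tool call to move; the robot and the scene stay as the last step left them, time stands still between calls to the robot, and variables do not carry over. Pictures are saved under pics/ and viewed, and the job is handed in when it is done.

Besides the shell and the picture viewer there is one more tool, called after "Call:" by a JSON object that holds its "name" and its "arguments", one argument or row to a line. apply_moves: Moves the arm, as the interface text tells. Its arguments: {"type":"object","properties":{"plan":{"type":"array","items":{"type":"number"}},"force":{"type":"number"}},"required":["plan"]}

```bash
ls; mkdir -p pics
python3 - <<'E'
from plant import manip
import cv2
print(manip.sense(), manip.hold_point_z)
for n in ["scene","top","wrist"]:
    im=manip.capture(n); cv2.imwrite(f"pics/{n}0.png",im[:,:,::-1]); print(n,manip.get_calibration(n))
E
```

```text
pics
{'t': 0.0, 'joint_pos': array([67.76889631, 29.90895472, -2.08180415, 91.67371343,  1.21447385,
       58.50331308, -6.4624025 ]), 'joint_vel': array([-0.00968196,  0.00209807, -0.02639305,  0.02928157, -0.06246227,
       -0.09695112,  0.00611946]), 'joint_efforts': array([ 2.09476661e-03, -9.27092957e+01,  1.98082387e+00, -3.69935524e+01,
        1.78849295e-02,  8.22473899e-03,  1.42341537e-05]), 'tcp_pos': array([ 0.19516813, -0.59339583,  0.23072826]), 'orientation': array([-86.26993866,  89.93606853, 111.93923316]), 'ft_force': array([0.15442939, 0.30137051, 0.39104197]), 'torque': array([ 0.00578244,  0.02831423, -0.08207685]), 'opening': 0.9977272433983666} 0.0187
scene {'vfov': 55.30326541413658, 'cx': 255.5496240209313, 'cy': 191.66202608034155, 'dist_coeffs': array([-0.05067517,  0.        ,  0.        ,  0.        ,  0.        ]), 'rvec': array([ 0.75609323,  2.66141296, -1.02441034]), 'tvec': array([ 0.51091275, -0.14198751,  1.29487378])}
top {'vfov': 55.03694889078369, 'cx': 256.84602960423643, 'cy': 199.2064713934458, 'dist_coeffs': array([-0.07328311,  0.        ,  0.        ,  0.        ,  0.        ]), 'rvec': array([ 2.15515362, -2.18162405,  0.12292676]), 'tvec': array([-0.04287109,  0.56110448,  1.31821693])}
wrist {'vfov': 66.49331232144716, 'cx': 258.1027624977085, 'cy': 189.0326658838154, 'dist_coeffs': array([-0.0693206,  0.       ,  0.       ,  0.       ,  0.       ]), 'T_tool_cam': array([[ 9.01650566e-04, -3.17879778e-01,  9.48130600e-01,
        -1.41923168e-01],
       [ 9.99999530e-01, -5.12516970e-05, -9.68159894e-04,
         3.52516467e-05],
       [ 3.56351754e-04,  9.48131027e-01,  3.17879582e-01,
        -8.03189712e-02],
       [ 0.00000000e+00,  0.00000000e+00,  0.00000000e+00,
         1.00000000e+00]])}
```

View pics/scene0.png

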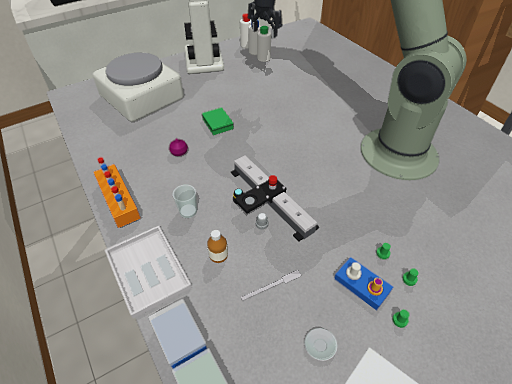

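View pics/top0.png

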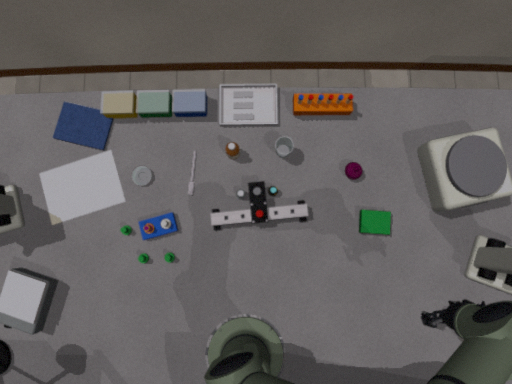

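View pics/wrist0.png

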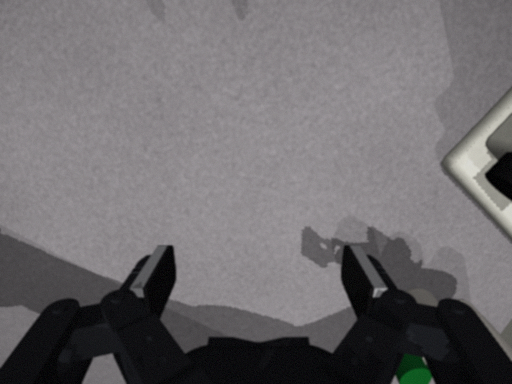

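The top view shows the mould at (158,226), with the amber/purple casting at (150,228) and the blank at (166,224). The knob is at (260,213) and the nest at (258,190). The teal-topped objective is at (273,190), right of the nest, and the white-capped port is at (241,193). The green look-alikes surround the mould.

```bash
cat > h.py <<'E'
import numpy as np, cv2
from scipy.spatial.transform import Rotation as R
from plant import manip
def K(c):
    f=192/np.tan(np.radians(c['vfov']/2)); return np.array([[f,0,c['cx']],[0,f,c['cy']],[0,0,1]])
def toolT(s):
    T=np.eye(4); T[:3,:3]=R.from_euler('xyz',s['orientation'],degrees=True).as_matrix(); T[:3,3]=s['tcp_pos']; return T
def camT(name,s=None):  # cam->world
    c=manip.get_calibration(name)
    if name=='wrist': return toolT(s)@c['T_tool_cam']
    Rm=cv2.Rodrigues(c['rvec'])[0]; T=np.eye(4); T[:3,:3]=Rm.T; T[:3,3]=-Rm.T@c['tvec']; return T
def ray(name,uv,T):
    c=manip.get_calibration(name)
    p=cv2.undistortPoints(np.array([[uv]],float),K(c),c['dist_coeffs'])[0,0]
    d=T[:3,:3]@np.array([p[0],p[1],1]); return T[:3,3],d/np.linalg.norm(d)
def onz(name,uv,z,T):
    o,d=ray(name,uv,T); return o+d*(z-o[2])/d[2]
def proj(name,P,T):
    c=manip.get_calibration(name); Ti=np.linalg.inv(T)
    return cv2.projectPoints(np.atleast_2d(P).astype(float),cv2.Rodrigues(Ti[:3,:3])[0],Ti[:3,3],K(c),c['dist_coeffs'])[0][:,0]
def tri(rays):
    A=np.zeros((3,3));b=np.zeros(3)
    for o,d in rays:
        M=np.eye(3)-np.outer(d,d);A+=M;b+=M@o
    x=np.linalg.solve(A,b); return x,[np.linalg.norm((np.eye(3)-np.outer(d,d))@(x-o)) for o,d in rays]
def snap(fn,name='wrist'):
    s=manip.sense(); im=manip.capture(name)[:,:,::-1].copy(); cv2.imwrite(f'pics/{fn}.png',im)
    np.save(f'pics/{fn}.npy',camT(name,s)); return s,im
E
python3 - <<'E'
from h import *
T=camT('top');S=camT('scene')
for n,uv,z in [('amber',(150,228),.059),('blank',(166,224),.059),('knob',(260,213),.096),('nest',(258,190),.052),('obj',(273,190),.039),('cap',(241,193),.039),('railL',(214,217),.046),('railR',(305,211),.046),('bottle',(232,149),.105),('beaker',(285,147),.085)]:
    print(n,onz('top',uv,z,T).round(3))
for n,uv,z in [('amber',(376,286),.059),('blank',(354,268),.059),('knob',(273,182),.096),('obj',(239,192),.039),('cap',(261,219),.039)]:
    print(n,onz('scene',uv,z,S).round(3))
im=cv2.imread('pics/top0.png');cv2.imwrite('pics/c1.png',cv2.resize(im[130:280,110:320],None,fx=3.8,fy=3.8,interpolation=cv2.INTER_CUBIC))
im=cv2.imread('pics/scene0.png');cv2.imwrite('pics/c2.png',cv2.resize(im[140:340,210:430],None,fx=3,fy=3,interpolation=cv2.INTER_CUBIC))
s=manip.sense();M=toolT(s)[:3,:3];print(M.round(3))
E
```

```text
amber [0.459 0.333 0.059]
blank [0.472 0.276 0.059]
knob [ 0.505 -0.06   0.096]
nest [ 0.592 -0.054  0.052]
obj [ 0.593 -0.109  0.039]
cap [0.583 0.008 0.039]
railL [0.496 0.105 0.046]
railR [ 0.514 -0.223  0.046]
bottle [0.731 0.036 0.105]
beaker [ 0.741 -0.152  0.085]
amber [0.475 0.356 0.059]
blank [0.487 0.289 0.059]
knob [ 0.516 -0.038  0.096]
obj [ 0.596 -0.102  0.039]
cap [0.594 0.021 0.039]
[[-0.     0.312 -0.95 ]
 [ 0.001 -0.95  -0.312]
 [-1.    -0.001  0.   ]]
```

```bash
ls pics
```

```text
c1.png
c2.png
scene0.png
top0.png
wrist0.png
```

View pics/c1.png

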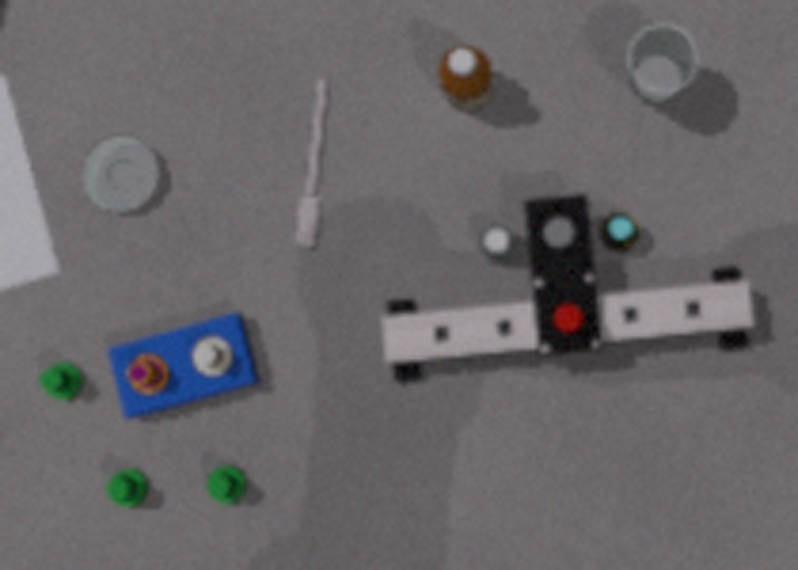

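View pics/c2.png

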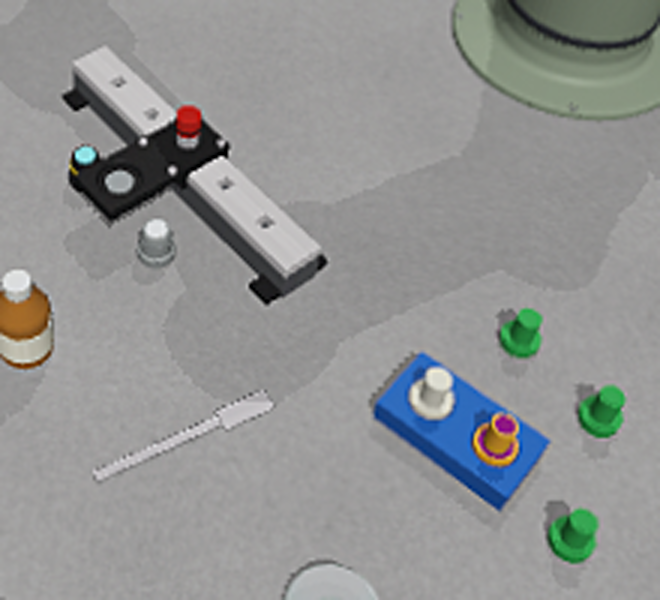

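```bash
cat > rows.py <<'E'
from h import *
def rows(target,jaw,n,width=None,pose=None):
    """straight line rows from the current pose to TCP target (world), jaw heading deg; prints tool-frame rows"""
    s=manip.sense(); T=toolT(s) if pose is None else pose.copy()
    x=np.array([0,0,-1.]);y=np.array([np.cos(np.radians(jaw)),np.sin(np.radians(jaw)),0]);G=np.c_[x,y,np.cross(x,y)]
    rv=(R.from_matrix(T[:3,:3].T@G)).as_rotvec()/n
    d=(np.array(target)-T[:3,3])/n
    for k in range(n):
        sh=T[:3,:3].T@d
        print(','.join(f'{v:.3f}' for v in rv)+', '+','.join(f'{v:.4f}' for v in sh))
        T[:3,:3]=T[:3,:3]@R.from_rotvec(rv).as_matrix(); T[:3,3]+=d
E
python3 -c "
from rows import *
rows([.55,-.06,.25],5,16)"
```

```text
-0.084,-0.000,0.000, -0.0012,-0.0247,-0.0315
-0.084,-0.000,0.000, -0.0012,-0.0220,-0.0334
-0.084,-0.000,0.000, -0.0012,-0.0191,-0.0352
-0.084,-0.000,0.000, -0.0012,-0.0161,-0.0366
-0.084,-0.000,0.000, -0.0012,-0.0130,-0.0379
-0.084,-0.000,0.000, -0.0012,-0.0098,-0.0388
-0.084,-0.000,0.000, -0.0012,-0.0065,-0.0395
-0.084,-0.000,0.000, -0.0012,-0.0032,-0.0399
-0.084,-0.000,0.000, -0.0012,0.0002,-0.0400
-0.084,-0.000,0.000, -0.0012,0.0035,-0.0399
-0.084,-0.000,0.000, -0.0012,0.0068,-0.0395
-0.084,-0.000,0.000, -0.0012,0.0101,-0.0387
-0.084,-0.000,0.000, -0.0012,0.0133,-0.0378
-0.084,-0.000,0.000, -0.0012,0.0164,-0.0365
-0.084,-0.000,0.000, -0.0012,0.0194,-0.0350
-0.084,-0.000,0.000, -0.0012,0.0223,-0.0333
```

Call:
{"name": "apply_moves", "arguments": {
  "plan": [-0.084,0,0,-0.001,-0.025,-0.0315,0.085,-0.084,0,0,-0.001,-0.022,-0.0335,0.085,-0.084,0,0,-0.001,-0.019,-0.035,0.085,-0.084,0,0,-0.001,-0.016,-0.0365,0.085,-0.084,0,0,-0.001,-0.013,-0.038,0.085,-0.084,0,0,-0.001,-0.01,-0.039,0.085,-0.084,0,0,-0.001,-0.0065,-0.0395,0.085,-0.084,0,0,-0.001,-0.003,-0.04,0.085,-0.084,0,0,-0.001,0,-0.04,0.085,-0.084,0,0,-0.001,0.0035,-0.04,0.085]
}}

```text
t: 0.98
tcp_pos: [0.4173, -0.2581, 0.2415]
orientation: [39.4, 90.0, -74.1]
ft_force: [1.1, -0.4, 0.3]
opening: 0.995
```

Call:
{"name": "apply_moves", "arguments": {
  "plan": [-0.084,0,0,-0.001,0.007,-0.0395,0.085,-0.084,0,0,-0.001,0.01,-0.0385,0.085,-0.084,0,0,-0.001,0.0135,-0.038,0.085,-0.084,0,0,-0.001,0.0165,-0.0365,0.085,-0.084,0,0,-0.001,0.0195,-0.035,0.085,-0.084,0,0,-0.001,0.022,-0.0335,0.085,0,0,0,0,0,0,0.085,0,0,0,0,0,0,0.085]
}}

```text
t: 1.65
tcp_pos: [0.5499, -0.057, 0.2469]
orientation: [-165.5, 89.9, 110.0]
ft_force: [-0.1, -0.8, -0.2]
opening: 0.996
```

Run:
```python
from h import *
s,im=snap('w1'); print(s['t'],s['tcp_pos'],s['orientation'],s['joint_pos'],s['joint_vel'].round(2))
```

```text
1.65 [ 0.54985944 -0.05696208  0.24690217] [-165.4704769    89.93305754  109.95740237] [ 22.18143917  24.66631353 -30.27759014 100.54421512  14.18955082
  58.63415764  -7.84003872] [ 2.62 -1.06  2.35  1.56 -0.05 -0.09 -0.07]
```

View pics/w1.png

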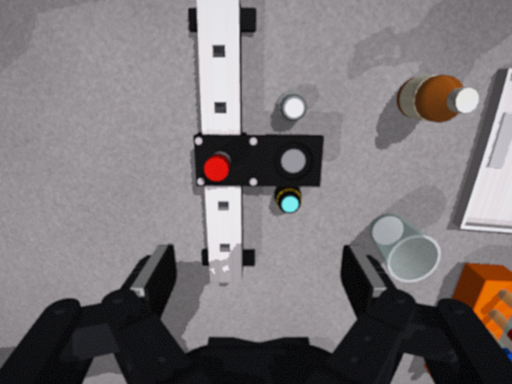

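Wrist view: the knob is at (217,168), the nest at (293,160), the objective (cyan top, yellow ring) at (290,203) on the −y side, and the capped port at (293,107) on the +y side. I'll take a second view on the way to the mould.

```bash
python3 -c "
from rows import *
rows([.53,.05,.25],5,3)
p=toolT(manip.sense());p[:3,3]=[.53,.05,.25]
rows([.465,.30,.23],13,8,pose=p)
T=np.load('pics/w1.npy')
for n,uv,z in [('knob',(217,168),.096),('nest',(293,160),.052),('obj',(290,203),.039),('cap',(293,107),.039)]: print(n,onz('wrist',uv,z,T))"
```

```text
0.002,-0.000,0.000, -0.0010,-0.0031,-0.0367
0.002,-0.000,0.000, -0.0010,-0.0031,-0.0367
0.002,-0.000,0.000, -0.0010,-0.0032,-0.0367
-0.017,-0.000,0.000, 0.0025,-0.0052,-0.0319
-0.017,-0.000,0.000, 0.0025,-0.0047,-0.0319
-0.017,-0.000,0.000, 0.0025,-0.0041,-0.0320
-0.017,-0.000,0.000, 0.0025,-0.0036,-0.0321
-0.017,-0.000,0.000, 0.0025,-0.0031,-0.0321
-0.017,-0.000,0.000, 0.0025,-0.0025,-0.0322
-0.017,-0.000,0.000, 0.0025,-0.0020,-0.0322
-0.017,-0.000,0.000, 0.0025,-0.0014,-0.0323
knob [ 0.50549762 -0.05456746  0.096     ]
nest [ 0.58863277 -0.04821083  0.052     ]
obj [ 0.59402187 -0.10710105  0.039     ]
cap [0.58239359 0.01133775 0.039     ]
```

Call:
{"name": "apply_moves", "arguments": {
  "plan": [0,0,0,-0.001,-0.003,-0.0367,0.085,0,0,0,-0.001,-0.003,-0.0367,0.085,0,0,0,-0.001,-0.003,-0.0367,0.085,0,0,0,0,0,0,0.085,0,0,0,0,0,0,0.085,0,0,0,0,0,0,0.085]
}}

```text
t: 2.2
tcp_pos: [0.5302, 0.0482, 0.2503]
orientation: [-8.2, 90.0, -93.1]
ft_force: [-1.0, 0.8, 0.0]
opening: 0.991
```

Run:
```python
from h import *
s,im=snap('w2'); print(s['t'],s['tcp_pos'],s['orientation'],s['joint_vel'].round(2))
```

```text
2.2 [0.53021497 0.04823122 0.25030296] [ -8.22248088  89.95066829 -93.10975606] [ 0.9   0.38  0.28 -0.23  0.01 -0.07  0.01]
```

Call:
{"name": "apply_moves", "arguments": {
  "plan": [-0.017,0,0,0.0025,-0.005,-0.032,0.085,-0.017,0,0,0.0025,-0.005,-0.032,0.085,-0.017,0,0,0.0025,-0.004,-0.032,0.085,-0.017,0,0,0.0025,-0.0035,-0.032,0.085,-0.017,0,0,0.0025,-0.003,-0.032,0.085,-0.017,0,0,0.0025,-0.0025,-0.032,0.085,-0.017,0,0,0.0025,-0.002,-0.032,0.085,-0.017,0,0,0.0025,-0.0015,-0.032,0.085,0,0,0,0,0,0,0.085,0,0,0,0,0,0,0.085]
}}

```text
t: 3.08
tcp_pos: [0.4657, 0.2992, 0.2299]
orientation: [-90.1, 90.0, -167.1]
ft_force: [-0.7, -1.1, -0.1]
opening: 0.997
```

Run:
```python
from h import *
s,im=snap('w3'); print(s['t'],s['tcp_pos'],s['orientation'],s['joint_vel'].round(2),s['joint_pos'])
```

```text
3.0833 [0.46566191 0.29919285 0.22992328] [ -90.09201171   89.96411806 -167.05023728] [ 2.24 -0.73  1.44  0.58 -0.06  0.11  0.79] [-12.21584466  27.03457448 -36.53372733 101.31771501  18.62018864
  57.82333781 -42.77622608]
```

View pics/w2.png

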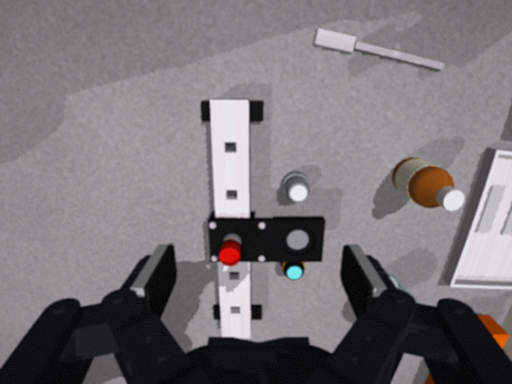

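View pics/w3.png

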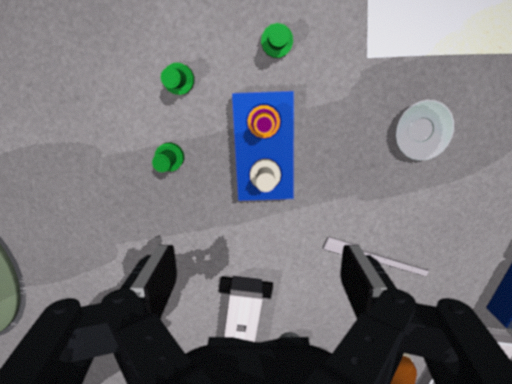

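In w3 the casting's purple stem top is at (263,124) and the blank's top at (265,178), with the mould's long edges nearly vertical in the picture. In w2 the knob is at (230,253) and the nest at (298,239).

```bash
cat > meas.py <<'E'
from h import *
def comps(m,amin=15):
    n,l,st,c=cv2.connectedComponentsWithStats(m.astype(np.uint8)); return [(st[i,4],c[i].round(2),st[i,:4]) for i in range(1,n) if st[i,4]>=amin]
def crop(fn,x0,x1,y0,y1,k):
    im=cv2.imread(f'pics/{fn}.png'); cv2.imwrite(f'pics/{fn}_c.png',cv2.resize(im[y0:y1,x0:x1],None,fx=k,fy=k,interpolation=cv2.INTER_NEAREST))
E
python3 - <<'E'
from meas import *
im=cv2.imread('pics/w3.png');T=np.load('pics/w3.npy')
hsv=cv2.cvtColor(im,cv2.COLOR_BGR2HSV);H,S,V=cv2.split(hsv)
blue=cv2.inRange(hsv,(105,150,60),(125,255,255))
cs=cv2.findContours(blue,cv2.RETR_EXTERNAL,cv2.CHAIN_APPROX_NONE)[0]; c=max(cs,key=cv2.contourArea)
P=np.array([onz('wrist',p[0],.026,T)[:2] for p in c]); r=cv2.minAreaRect((P*1000).astype(np.float32)); print('mould rect mm',r)
for n,lo,hi in [('purple',(135,80,40),(165,255,255)),('amber',(8,150,120),(25,255,255))]:
    m=cv2.inRange(hsv,lo,hi)
    for a,c,b in comps(m): 
        if 230<c[0]<300 and 90<c[1]<200: print(n,a,c,b,onz('wrist',c,.059,T).round(4),onz('wrist',c,.029,T).round(4))
crop('w3',225,305,85,210,5)
E
```

```text
mould rect mm ((466.97991943359375, 316.8544921875), (69.4171371459961, 129.3748321533203), 15.026463508605957)
purple 76 [262.25 113.63] [252 109  24  15] [0.4548 0.3581 0.059 ] [0.4556 0.3562 0.029 ]
purple 160 [263.64 124.14] [257 117  14  15] [0.4587 0.3479 0.059 ] [0.4599 0.345  0.029 ]
amber 426 [263.7  121.58] [248 105  32  33] [0.4582 0.3505 0.059 ] [0.4593 0.3478 0.029 ]
```

View pics/w3_c.png

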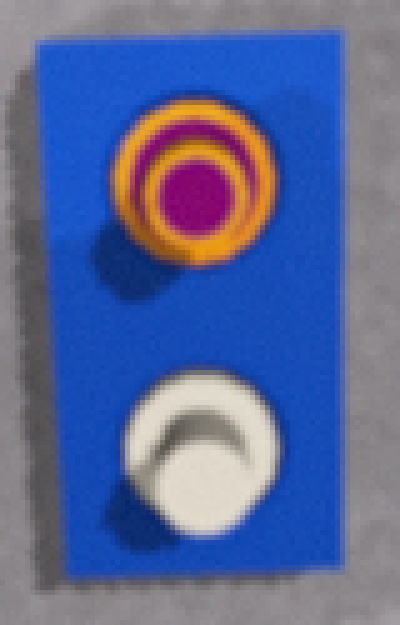

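```bash
python3 -c "
from rows import *
rows([.4587,.348,.13],15,4)"
```

```text
-0.009,0.000,0.000, 0.0250,0.0010,-0.0126
-0.009,0.000,0.000, 0.0250,0.0011,-0.0126
-0.009,0.000,0.000, 0.0250,0.0012,-0.0126
-0.009,0.000,0.000, 0.0250,0.0013,-0.0126
```

Call:
{"name": "apply_moves", "arguments": {
  "plan": [-0.009,0,0,0.025,0.001,-0.0126,0.085,-0.009,0,0,0.025,0.001,-0.0126,0.085,-0.009,0,0,0.025,0.001,-0.0126,0.085,-0.009,0,0,0.025,0.001,-0.0126,0.085,0,0,0,0,0,0,0.085,0,0,0,0,0,0,0.085,0,0,0,0,0,0,0.085]
}}

```text
t: 3.72
tcp_pos: [0.4588, 0.3476, 0.1313]
orientation: [65.9, 89.9, -9.2]
ft_force: [-0.1, -0.5, 0.1]
opening: 0.999
```

Run:
```python
from meas import *
s,im=snap('w4'); print(s['t'],s['tcp_pos'],s['orientation'],s['joint_vel'].round(2))
T=np.load('pics/w4.npy');hsv=cv2.cvtColor(im,cv2.COLOR_BGR2HSV)
for n,lo,hi in [('purple',(135,80,40),(165,255,255)),('amber',(8,150,120),(25,255,255))]:
    m=cv2.inRange(hsv,lo,hi)
    for a,c,b in comps(m,80): print(n,a,c,b,onz('wrist',c,.059,T).round(4),onz('wrist',c,.029,T).round(4))
```

```text
3.7167 [0.45881028 0.34755796 0.13131592] [65.86261563 89.94856194 -9.20436773] [ 0.12 -0.99 -0.35 -0.25  0.02 -0.09 -0.3 ]
purple 171 [259.41 181.21] [244 174  32  20] [0.4542 0.3632 0.059 ] [0.4567 0.3544 0.029 ]
purple 282 [260.1  200.63] [251 192  19  18] [0.4588 0.348  0.059 ] [0.462  0.3371 0.029 ]
amber 766 [260.51 186.16] [240 167  41  46] [0.4561 0.3596 0.059 ] [0.4588 0.3503 0.029 ]
```

View pics/w4.png

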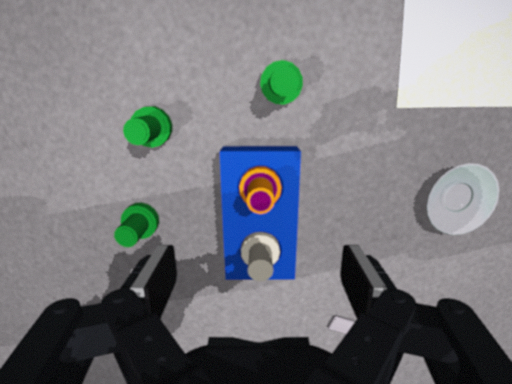

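Triangulation agrees: both views put the purple top at (0.4588, 0.348) on z = 0.059.

Call:
{"name": "apply_moves", "arguments": {
  "plan": [0,0,0,0.025,0,0,0.085,0,0,0,0.025,0,0,0.085,0,0,0,0.025,0,0,0.085,0,0,0,0.021,0,0,0.085,0,0,0,0,0,0,0.085,0,0,0,0,0,0,0.085],
  "force": 40
}}

```text
t: 4.27
tcp_pos: [0.4582, 0.3483, 0.0352]
orientation: [36.7, 90.0, -38.3]
ft_force: [0.6, 1.1, -0.1]
opening: 0.994
```

Call:
{"name": "apply_moves", "arguments": {
  "plan": [0,0,0,0,0,0,0.015,0,0,0,0,0,0,0.015,0,0,0,0,0,0,0.015,0,0,0,0,0,0,0.015,0,0,0,0,0,0,0.015,0,0,0,0,0,0,0.015],
  "force": 40
}}

```text
t: 4.77
tcp_pos: [0.4583, 0.3491, 0.0349]
orientation: [105.7, 89.9, 30.7]
ft_force: [2.6, -1.0, 6.2]
opening: 0.24
```

Run:
```python
from meas import *
s,im=snap('w5'); print(s)
```

```text
{'t': 4.7667, 'joint_pos': array([-23.31151542,  43.74883672, -28.55101209, 105.57819609,
        31.90267745,  38.75698722, -55.57651115]), 'joint_vel': array([-0.06555353,  0.1329415 ,  0.03426852,  0.03213554, -0.00916413,
        0.10361515, -0.0054739 ]), 'joint_efforts': array([-8.45885910e-01, -9.38990092e+01, -1.06955749e+01, -2.08481973e+01,
       -3.44161810e-01, -5.65648021e-03, -1.10131624e-02]), 'tcp_pos': array([0.45827734, 0.34912662, 0.03492662]), 'orientation': array([105.66557981,  89.91446184,  30.72265186]), 'ft_force': array([ 2.58610901, -0.95386442,  6.24205531]), 'torque': array([-0.02774862, -0.41142124,  0.01677064]), 'opening': 0.24014468191939997}
```

View pics/w5.png

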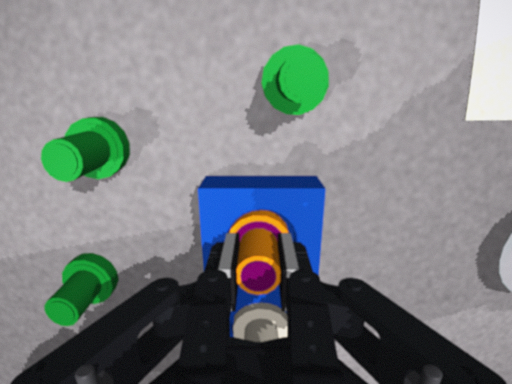

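Grasp looks right: the stem is between the pads at (258,255) and the opening is 20.5 mm. Lifting.

Call:
{"name": "apply_moves", "arguments": {
  "plan": [0,0,0,-0.008,0,0,0.015,0,0,0,-0.015,0,0,0.015,0,0,0,-0.025,0,0,0.015,0,0,0,-0.03,0,0,0.015,0,0,0,-0.03,0,0,0.015,0,0,0,0,0,0,0.015,0,0,0,0,0,0,0.015]
}}

```text
t: 5.4
tcp_pos: [0.4581, 0.3492, 0.1438]
orientation: [107.3, 89.9, 32.4]
ft_force: [-0.1, -0.7, -1.2]
opening: 0.24
```

Run:
```python
from meas import *
s,im=snap('w6'); print(s['t'],s['tcp_pos'],s['ft_force'],s['opening'])
for fn in ['w1','w2']:
    im=cv2.imread(f'pics/{fn}.png');T=np.load(f'pics/{fn}.npy')
    hsv=cv2.cvtColor(im,cv2.COLOR_BGR2HSV)
    for n,lo,hi,z in [('red',(0,180,180),(5,255,255),.096),('cyan',(85,60,120),(100,255,255),.039)]:
        for a,c,b in comps(cv2.inRange(hsv,lo,hi),80): print(fn,n,a,c,b,onz('wrist',c,z,T).round(4))
a=cv2.imread('pics/w1.png')[120:215,180:330];b=cv2.imread('pics/w2.png')[200:295,200:350]
cv2.imwrite('pics/cmp.png',cv2.resize(np.vstack([a,b]),None,fx=3.1,fy=3.1,interpolation=cv2.INTER_NEAREST))
```

```text
5.4 [0.45810733 0.34916235 0.14375266] [-0.05373625 -0.66662588 -1.18161272] 0.24044182029436809
w1 red 407 [215.77 168.67] [205 158  23  23] [ 0.5043 -0.0554  0.096 ]
w1 cyan 235 [289.67 204.  ] [281 196  18  17] [ 0.5938 -0.1085  0.039 ]
w2 red 226 [228.63 254.93] [220 248  19  15] [ 0.5034 -0.0528  0.096 ]
w2 cyan 175 [294.03 272.53] [287 266  15  14] [ 0.5937 -0.1083  0.039 ]
```

View pics/cmp.png

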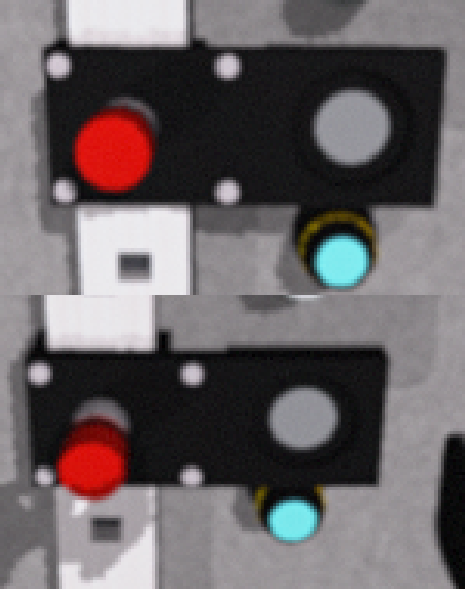

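View pics/w6.png

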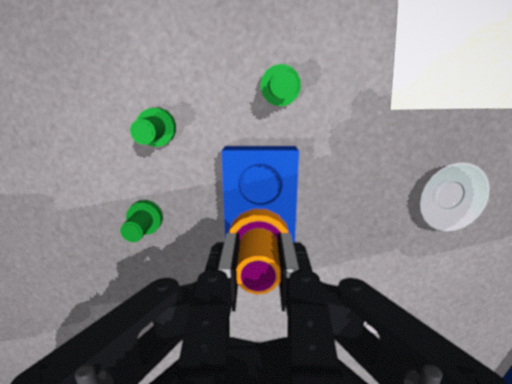

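Lifted clean; the cavity at (260,184) is empty and the stem is held upright. Now I'll refine the nest, rail heading and knob from w1 and w2.

Run:
```python
from meas import *
import itertools
D={}
for fn,box,seed in [('w1',(195,325,132,187),(293,160)),('w2',(207,327,215,264),(298,239))]:
    im=cv2.imread(f'pics/{fn}.png');T=np.load(f'pics/{fn}.npy');g=cv2.cvtColor(im,cv2.COLOR_BGR2GRAY);hsv=cv2.cvtColor(im,cv2.COLOR_BGR2HSV)
    x,y=seed; m=np.zeros_like(g);m[y-18:y+18,x-18:x+18]=(g[y-18:y+18,x-18:x+18]>75)
    a,c,b=max(comps(m,50),key=lambda t:t[0]); print(fn,'disc',a,c,b,onz('wrist',c,.052,T).round(4)); D[fn]=('d',c,T)
    # red knob top circle: bright red only
    # screws (white dots)
    x0,x1,y0,y1=box
    m=np.zeros_like(g);m[y0-3:y1+3,x0-3:x1+3]=(g[y0-3:y1+3,x0-3:x1+3]>150)
    for a,c,b in comps(m,8):
        if a<80: print(' screw',a,c,onz('wrist',c,.059,T).round(4))
    # dark rail holes & stage black mask
    blk=((hsv[...,2]<60)).astype(np.uint8); blk=cv2.morphologyEx(blk,cv2.MORPH_OPEN,np.ones((3,3)))
d=[ray('wrist',D[f][1],D[f][2]) for f in D]; print('nest tri',tri(d))
```

```text
w1 disc 474 [292.91 160.47] [281 149  25  24] [ 0.5886 -0.0488  0.052 ]
 screw 20 [193.8  130.55] [ 0.4728 -0.0237  0.059 ]
 screw 35 [198.23 140.57] [ 0.4781 -0.0345  0.059 ]
 screw 35 [252.89 140.89] [ 0.5397 -0.0292  0.059 ]
 screw 24 [199.83 181.46] [ 0.4816 -0.0827  0.059 ]
 screw 30 [252.83 181.57] [ 0.5439 -0.0769  0.059 ]
w2 disc 349 [297.3  239.35] [287 230  22  20] [ 0.5886 -0.0486  0.052 ]
 screw 13 [204.85 214.23] [ 0.4685 -0.0206  0.059 ]
 screw 24 [212.12 224.83] [ 0.4781 -0.0342  0.059 ]
 screw 24 [261.29 225.  ] [ 0.5395 -0.0289  0.059 ]
 screw 13 [327.15 232.38] [ 0.6238 -0.0319  0.059 ]
 screw 17 [327.29 241.88] [ 0.6262 -0.0453  0.059 ]
 screw 16 [326.31 248.31] [ 0.6266 -0.0547  0.059 ]
 screw 15 [213.47 258.33] [ 0.4816 -0.0825  0.059 ]
 screw 20 [261.25 258.25] [ 0.5439 -0.0767  0.059 ]
 screw 29 [325.52 263.21] [ 0.6293 -0.077   0.059 ]
 screw 25 [221.68 265.  ] [ 0.4928 -0.0917  0.059 ]
 screw 56 [242.86 264.54] [ 0.5206 -0.0884  0.059 ]
 screw 30 [310.3 264.3] [ 0.6094 -0.0803  0.059 ]
nest tri (array([ 0.5886854 , -0.04889307,  0.05147281]), [np.float64(1.0170598209377166e-05), np.float64(1.0170598209515309e-05)])
```

```bash
python3 - <<'E'
from meas import *
for fn in ['w5','w6']:
    im=cv2.imread(f'pics/{fn}.png');hsv=cv2.cvtColor(im,cv2.COLOR_BGR2HSV);C=manip.get_calibration('wrist')['T_tool_cam']
    for a,c,b in comps(cv2.inRange(hsv,(135,80,40),(165,255,255)),80):
        o,d=ray('wrist',c,C)
        for X in (-.022,-.024,-.026): print(fn,a,c,b,(o+d*(X-o[0])/d[0]).round(4))
E
python3 -c "
from rows import *
rows([.5886,-.035,.15],5,11)"
```

```text
w5 281 [257.28 228.42] [237 222  43  19] [-0.022  -0.0018 -0.0227]
w5 281 [257.28 228.42] [237 222  43  19] [-0.024  -0.0018 -0.0237]
w5 281 [257.28 228.42] [237 222  43  19] [-0.026  -0.0018 -0.0247]
w5 770 [257.86 275.72] [241 262  34  29] [-0.022  -0.0015  0.0026]
w5 770 [257.86 275.72] [241 262  34  29] [-0.024  -0.0015  0.0012]
w5 770 [257.86 275.72] [241 262  34  29] [-0.026  -0.0015 -0.0002]
w6 274 [257.35 228.26] [237 222  43  18] [-0.022  -0.0017 -0.0228]
w6 274 [257.35 228.26] [237 222  43  18] [-0.024  -0.0017 -0.0238]
w6 274 [257.35 228.26] [237 222  43  18] [-0.026  -0.0017 -0.0248]
w6 765 [257.87 275.63] [241 262  34  29] [-0.022  -0.0015  0.0025]
w6 765 [257.87 275.63] [241 262  34  29] [-0.024  -0.0015  0.0011]
w6 765 [257.87 275.63] [241 262  34  29] [-0.026  -0.0015 -0.0003]
0.016,0.000,-0.000, -0.0007,0.0024,0.0368
0.016,0.000,-0.000, -0.0007,0.0030,0.0367
0.016,0.000,-0.000, -0.0007,0.0036,0.0367
0.016,0.000,-0.000, -0.0007,0.0042,0.0366
0.016,0.000,-0.000, -0.0007,0.0048,0.0365
0.016,0.000,-0.000, -0.0007,0.0054,0.0365
0.016,0.000,-0.000, -0.0007,0.0059,0.0364
0.016,0.000,-0.000, -0.0007,0.0065,0.0363
0.016,0.000,-0.000, -0.0007,0.0071,0.0362
0.016,0.000,-0.000, -0.0007,0.0077,0.0360
0.016,0.000,-0.000, -0.0007,0.0082,0.0359
```

```bash
python3 -c "
from rows import *
rows([.5893,-.0476,.17],5,11)"
```

```text
0.016,0.000,-0.000, -0.0025,0.0022,0.0379
0.016,0.000,-0.000, -0.0025,0.0028,0.0379
0.016,0.000,-0.000, -0.0025,0.0034,0.0378
0.016,0.000,-0.000, -0.0025,0.0040,0.0377
0.016,0.000,-0.000, -0.0025,0.0046,0.0377
0.016,0.000,-0.000, -0.0025,0.0052,0.0376
0.016,0.000,-0.000, -0.0025,0.0058,0.0375
0.016,0.000,-0.000, -0.0025,0.0064,0.0374
0.016,0.000,-0.000, -0.0025,0.0070,0.0373
0.016,0.000,-0.000, -0.0025,0.0076,0.0372
0.016,0.000,-0.000, -0.0025,0.0082,0.0371
```

Call:
{"name": "apply_moves", "arguments": {
  "plan": [0.016,0,0,-0.0025,0.002,0.038,0.015,0.016,0,0,-0.0025,0.003,0.038,0.015,0.016,0,0,-0.0025,0.0035,0.038,0.015,0.016,0,0,-0.0025,0.004,0.0377,0.015,0.016,0,0,-0.0025,0.0045,0.0377,0.015,0.016,0,0,-0.0025,0.005,0.0377,0.015,0.016,0,0,-0.0025,0.006,0.0375,0.015,0.016,0,0,-0.0025,0.0065,0.0375,0.015,0.016,0,0,-0.0025,0.007,0.037,0.015,0.016,0,0,-0.0025,0.0075,0.037,0.015]
}}

```text
t: 6.28
tcp_pos: [0.5768, -0.0135, 0.1661]
orientation: [-96.5, 89.9, 179.4]
ft_force: [1.6, 0.6, 0.2]
opening: 0.239
```

Call:
{"name": "apply_moves", "arguments": {
  "plan": [0.016,0,0,-0.0025,0.008,0.037,0.015,0,0,0,0,0,0,0.015,0,0,0,0,0,0,0.015,0,0,0,0,0,0,0.015,0,0,0,0,0,0,0.015]
}}

```text
t: 6.7
tcp_pos: [0.5885, -0.0462, 0.1691]
orientation: [-120.7, 89.9, 154.4]
ft_force: [-0.2, 1.6, -0.5]
opening: 0.234
```

Run:
```python
from meas import *
s,im=snap('w7'); print(s['t'],s['tcp_pos'],s['ft_force'],s['opening'],s['joint_vel'].round(2),toolT(s)[:3,:3].round(3))
T=np.load('pics/w7.npy');g=cv2.cvtColor(im,cv2.COLOR_BGR2GRAY);hsv=cv2.cvtColor(im,cv2.COLOR_BGR2HSV)
for a,c,b in comps(cv2.inRange(hsv,(135,80,40),(165,255,255)),80): print(a,c,b)
```

```text
6.7 [ 0.58848775 -0.04616164  0.16909503] [-0.20411369  1.62946179 -0.50770394] 0.2342393670038252 [-0.28 -0.43 -0.12 -0.16  0.01  0.09  0.16] [[-0.001  0.996  0.089]
 [ 0.001  0.089 -0.996]
 [-1.    -0.001 -0.001]]
280 [256.94 228.3 ] [237 222  43  19]
761 [257.91 275.53] [241 262  34  28]
```

View pics/w7.png

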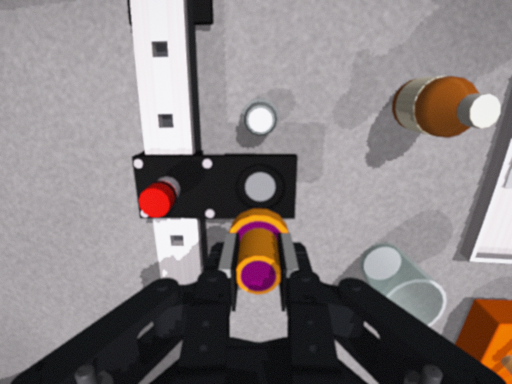

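Run:
```python
from meas import *
for i in range(3):
    c=manip.get_calibration('wrist'); print(c['vfov'],c['cx'],c['cy'],c['dist_coeffs'],c['T_tool_cam'].round(5).tolist())
uv=(257.91,275.53)
print(cv2.undistortPoints(np.array([[uv]],float),K(c),c['dist_coeffs']),K(c))
print(ray('wrist',uv,c['T_tool_cam']))
```

```text
66.49331232144716 258.1027624977085 189.0326658838154 [-0.0693206  0.         0.         0.         0.       ] [[0.00065, -0.31671, 0.94852, -0.14192], [1.0, -0.00013, -0.00073, -0.00129], [0.00036, 0.94852, 0.31671, -0.08131], [0.0, 0.0, 0.0, 1.0]]
66.49331232144716 258.1027624977085 189.0326658838154 [-0.0693206  0.         0.         0.         0.       ] [[0.00065, -0.31671, 0.94852, -0.14192], [1.0, -0.00013, -0.00073, -0.00129], [0.00036, 0.94852, 0.31671, -0.08131], [0.0, 0.0, 0.0, 1.0]]
66.49331232144716 258.1027624977085 189.0326658838154 [-0.0693206  0.         0.         0.         0.       ] [[0.00065, -0.31671, 0.94852, -0.14192], [1.0, -0.00013, -0.00073, -0.00129], [0.00036, 0.94852, 0.31671, -0.08131], [0.0, 0.0, 0.0, 1.0]]
[[[-0.0006622   0.29714647]]] [[292.88594462   0.         258.1027625 ]
 [  0.         292.88594462 189.03266588]
 [  0.           0.           1.        ]]
(array([-0.1419223 , -0.00128571, -0.08131166]), array([ 0.819019  , -0.00137268,  0.57376475]))
```

Run:
```python
from meas import *
for fn,p,o in [('w1',[ 0.54985944,-0.05696208,0.24690217],[-165.4704769,89.93305754,109.95740237]),('w2',[0.53021497,0.04823122,0.25030296],[-8.22248088,89.95066829,-93.10975606]),('w3',[0.46566191,0.29919285,0.22992328],[ -90.09201171,89.96411806,-167.05023728]),('w4',[0.45881028,0.34755796,0.13131592],[65.86261563,89.94856194,-9.20436773])]:
    T=toolT(dict(tcp_pos=p,orientation=o)); C=np.linalg.inv(T)@np.load(f'pics/{fn}.npy'); print(fn,C[:3,3].round(5),C[:3,2].round(5))
s=manip.sense(); C=np.linalg.inv(toolT(s))@np.load('pics/w7.npy');print(C[:3,3].round(5),C[:3,2].round(5))
for n in ['scene','top']: c=manip.get_calibration(n);print(n,c['rvec'],c['tvec'])
```

```text
w1 [-0.14192 -0.00129 -0.08132] [ 9.4852e-01 -7.3000e-04  3.1671e-01]
w2 [-0.14192 -0.00129 -0.08131] [ 9.4852e-01 -7.3000e-04  3.1671e-01]
w3 [-0.14192 -0.00132 -0.08149] [ 9.4855e-01 -6.3000e-04  3.1663e-01]
w4 [-0.14193 -0.00133 -0.08154] [ 9.4855e-01 -6.0000e-04  3.1662e-01]
[-0.14171 -0.00137 -0.08132] [ 0.9486  -0.00113  0.31647]
scene [ 0.75609323  2.66141296 -1.02441034] [ 0.51091275 -0.14198751  1.29487378]
top [ 2.15515362 -2.18162405  0.12292676] [-0.04287109  0.56110448  1.31821693]
```

Run:
```python
from meas import *
im=cv2.imread('pics/w7.png');g=cv2.cvtColor(im,cv2.COLOR_BGR2GRAY);T=np.load('pics/w7.npy')
x,y=260,186;m=np.zeros_like(g);m[y-20:y+20,x-20:x+20]=(g[y-20:y+20,x-20:x+20]>75)
a,c,b=max(comps(m,50),key=lambda t:t[0]); P=onz('wrist',c,.052,T); print(a,c,b,P.round(4))
s=manip.sense();Ti=np.linalg.inv(toolT(s)); print('nest in tool',(Ti@np.r_[P,1])[:3].round(4), s['tcp_pos'],s['t'])
# casting rim bottom? stem top & flange visible arc
o,d=ray('wrist',(257.91,275.53),manip.get_calibration('wrist')['T_tool_cam']); print((o+d*(-.0245-o[0])/d[0]).round(4))
g0=cv2.imread('pics/w1.png')
# red knob now
hsv=cv2.cvtColor(im,cv2.COLOR_BGR2HSV)
for a,c,b in comps(cv2.inRange(hsv,(0,180,180),(5,255,255)),80): print('red',a,c,b,onz('wrist',c,.096,T).round(4))
```

```text
741 [259.89 186.34] [245 172  31  30] [ 0.5887 -0.0486  0.052 ]
nest in tool [ 0.1173 -0.      0.0025] [ 0.58864219 -0.04618921  0.16932831] 6.75
[-0.0245 -0.0015  0.0009]
red 694 [153.94 202.15] [139 188  31  29] [ 0.5047 -0.0551  0.096 ]
```

Call:
{"name": "apply_moves", "arguments": {
  "plan": [0,0,0,0.02,0.0015,0.0016,0.015,0,0,0,0.025,0,0,0.015,0,0,0,0.025,0,0,0.015,0,0,0,0.015,0,0,0.015,0,0,0,0,0,0,0.015,0,0,0,0,0,0,0.015,0,0,0,0,0,0,0.015]
}}

```text
t: 7.33
tcp_pos: [0.5912, -0.0483, 0.0858]
orientation: [93.1, 89.9, 8.1]
ft_force: [0.1, -1.0, 0.1]
opening: 0.245
```

Run:
```python
from meas import *
s,im=snap('w8'); print(s['t'],s['tcp_pos'],s['ft_force'],s['opening'],s['joint_vel'].round(2))
s,im=snap('s8','scene');crop('s8',210,300,140,230,6)
```

```text
7.3333 [ 0.59116673 -0.04829426  0.08584973] [ 0.14646186 -0.97775537  0.07285414] 0.24480335923228227 [ 0.49 -0.62 -0.07 -0.22  0.12 -0.04 -0.07]
```

View pics/w8.png

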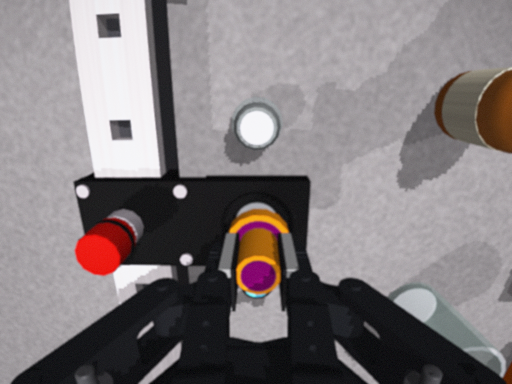

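View pics/s8_c.png

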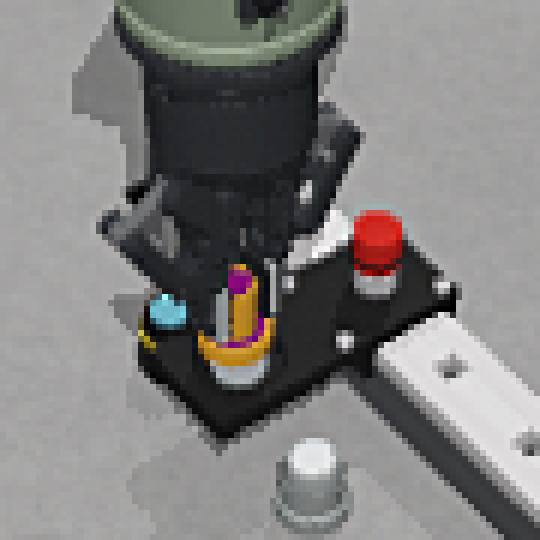

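In w8 the casting at (258,230) hangs over the nest ring, and the scene view agrees. I'll lower it with a 1 mm correction.

Call:
{"name": "apply_moves", "arguments": {
  "plan": [0,0,0,0.005,-0.001,-0.0007,0.015,0,0,0,0.005,0,0,0.015,0,0,0,0.005,0,0,0.015,0,0,0,0,0,0,0.015,0,0,0,0,0,0,0.015,0,0,0,0,0,0,0.015]
}}

```text
t: 7.93
tcp_pos: [0.5896, -0.0483, 0.0698]
orientation: [-118.5, 90.0, 156.5]
ft_force: [0.9, -0.5, -0.1]
opening: 0.239
```

Run:
```python
from meas import *
s,im=snap('w9'); print(s['t'],s['tcp_pos'],s['ft_force'],s['opening'],s['joint_vel'].round(2))
s,im=snap('s9','scene');crop('s9',210,300,140,230,6)
```

```text
7.9333 [ 0.58959931 -0.04827307  0.06975758] [ 0.86041081 -0.4666263  -0.10230907] 0.23934712173451786 [ 0.05 -0.14 -0.   -0.06 -0.06  0.16  0.07]
```

View pics/s9_c.png

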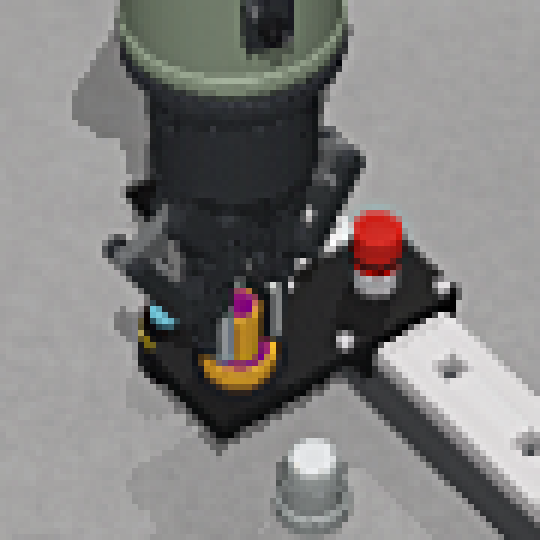

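View pics/w9.png

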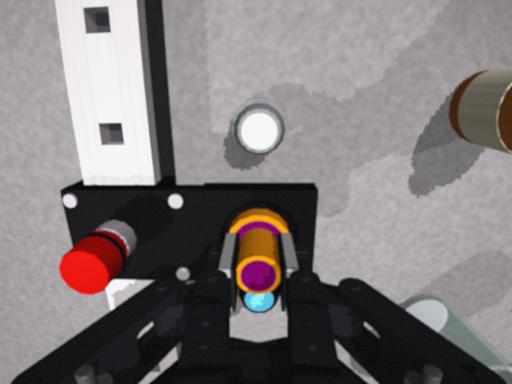

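No contact force yet, and the flange is entering the ring. Lowering 2 mm more, then releasing.

Call:
{"name": "apply_moves", "arguments": {
  "plan": [0,0,0,0.0015,0,0,0.015,0,0,0,0,0,0,0.015,0,0,0,0,0,0,0.015]
}}

```text
t: 8.28
tcp_pos: [0.5896, -0.0484, 0.0683]
orientation: [-87.1, 90.0, -172.1]
ft_force: [-0.0, -0.1, -0.2]
opening: 0.243
```

Call:
{"name": "apply_moves", "arguments": {
  "plan": [0,0,0,0,0,0,0.055,0,0,0,0,0,0,0.055,0,0,0,0,0,0,0.055,0,0,0,0,0,0,0.055,0,0,0,0,0,0,0.055]
}}

```text
t: 8.7
tcp_pos: [0.5896, -0.0483, 0.0683]
orientation: [149.1, 90.0, 64.1]
ft_force: [0.9, -0.5, -0.1]
opening: 0.641
```

Run:
```python
from meas import *
s,im=snap('w10'); print(s['t'],s['tcp_pos'],s['ft_force'],s['opening'],s['joint_vel'].round(2))
```

```text
8.7 [ 0.58963691 -0.04828239  0.06830755] [ 0.87978302 -0.49441402 -0.11948693] 0.6413023084638731 [ 0.11  0.07 -0.08 -0.02 -0.02 -0.06  0.03]
```

View pics/w10.png

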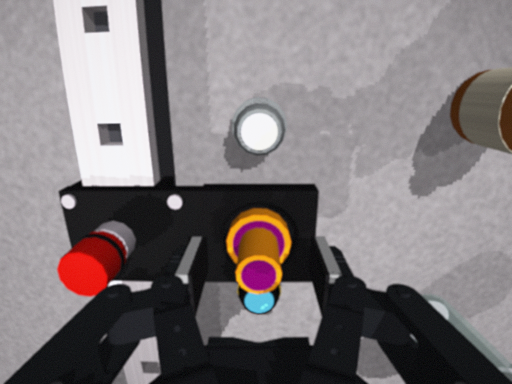

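Released; the casting stands in the nest. I'll go straight up and check.

Call:
{"name": "apply_moves", "arguments": {
  "plan": [0,0,0,-0.015,0,0,0.055,0,0,0,-0.03,0,0,0.055,0,0,0,-0.03,0,0,0.055,0,0,0,-0.03,0.0,0,0.07,0,0,0,0,0,0,0.07,0,0,0,0,0,0,0.07,0,0,0,0,0,0,0.07]
}}

```text
t: 9.33
tcp_pos: [0.5893, -0.0485, 0.1728]
orientation: [-68.3, 90.0, -153.4]
ft_force: [-0.3, -0.1, -1.1]
opening: 0.826
```

Run:
```python
from meas import *
s,im=snap('w11'); print(s['t'],s['tcp_pos'],s['ft_force'],s['opening'],s['joint_vel'].round(2))
T=np.load('pics/w11.npy');hsv=cv2.cvtColor(im,cv2.COLOR_BGR2HSV);g=cv2.cvtColor(im,cv2.COLOR_BGR2GRAY)
for a,c,b in comps(cv2.inRange(hsv,(135,80,40),(165,255,255)),60): print('purple',a,c,b,onz('wrist',c,.092,T).round(4))
for a,c,b in comps(cv2.inRange(hsv,(0,180,150),(5,255,255)),80): print('red',a,c,b,onz('wrist',c,.096,T).round(4))
m=(g>165).astype(np.uint8)
for a,c,b in comps(m,15):
    if a<200: print('scr',a,c,onz('wrist',c,.059,T).round(4))
crop('w11',120,320,120,260,4)
```

```text
9.3333 [ 0.58934385 -0.04850443  0.17284971] [-0.30290287 -0.13533149 -1.11004329] 0.8256742909180355 [-0.16  1.08  0.27  0.41  0.05 -0.07 -0.02]
purple 156 [258.13 180.11] [244 173  31  20] [ 0.5866 -0.0343  0.092 ]
purple 262 [258.68 198.57] [250 190  19  18] [ 0.5884 -0.0498  0.092 ]
red 708 [154.43 197.72] [139 183  31  30] [ 0.5049 -0.055   0.096 ]
scr 128 [256.05   3.54] [0.5734 0.0989 0.059 ]
scr 46 [280.54   5.26] [0.5926 0.0994 0.059 ]
scr 110 [344.04   8.23] [0.6425 0.1023 0.059 ]
scr 23 [332.96   8.43] [0.6338 0.1012 0.059 ]
scr 45 [363.96  15.71] [0.6592 0.0988 0.059 ]
scr 74 [384.93  14.42] [0.6759 0.1017 0.059 ]
scr 31 [320.58  12.68] [0.6245 0.0971 0.059 ]
scr 34 [372.76  20.88] [0.6669 0.0958 0.059 ]
scr 167 [122.64  34.42] [0.4677 0.069  0.059 ]
scr 27 [314.85  23.89] [0.621  0.0885 0.059 ]
scr 124 [348.89  27.44] [0.6485 0.0888 0.059 ]
scr 20 [106.7  29.1] [0.4545 0.0724 0.059 ]
scr 17 [111.82  37.82] [0.4586 0.066  0.059 ]
scr 26 [91.69 39.77] [0.4414 0.0637 0.059 ]
scr 37 [55.84 44.35] [0.4098 0.059  0.059 ]
scr 18 [290.78  44.89] [0.6038 0.0712 0.059 ]
scr 15 [36
[... 2569 characters left out ...]
.1403  0.059 ]
scr 36 [ 71.14 266.89] [ 0.3996 -0.1559  0.059 ]
scr 17 [ 28.71 268.65] [ 0.3499 -0.1642  0.059 ]
scr 34 [ 67.21 279.91] [ 0.3926 -0.1731  0.059 ]
scr 15 [ 77.87 280.73] [ 0.4047 -0.1727  0.059 ]
scr 54 [394.83 283.43] [ 0.7415 -0.1452  0.059 ]
scr 50 [162.56 282.82] [ 0.4973 -0.1648  0.059 ]
scr 18 [ 54.67 287.17] [ 0.3764 -0.1847  0.059 ]
scr 50 [ 66.62 291.98] [ 0.3894 -0.1894  0.059 ]
scr 17 [ 53.06 298.  ] [ 0.3718 -0.2     0.059 ]
scr 27 [452.3  299.19] [ 0.8136 -0.1623  0.059 ]
scr 36 [ 46.19 305.47] [ 0.3613 -0.2119  0.059 ]
scr 16 [ 65.12 303.44] [ 0.385  -0.2057  0.059 ]
scr 18 [ 57.06 308.72] [ 0.3739 -0.2147  0.059 ]
scr 15 [390.   360.47] [ 0.7654 -0.256   0.059 ]
```

View pics/w11_c.png

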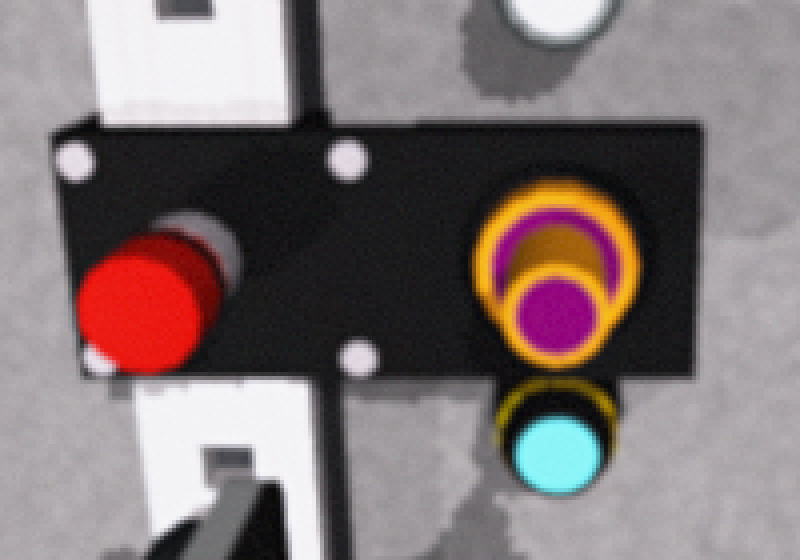

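The casting is in the nest, apparent centre error about 1 mm. Next is the knob.

Call:
{"name": "apply_moves", "arguments": {
  "plan": [0,0,0,0.005,-0.028,0,0.06,0,0,0,0.01,-0.028,0,0.06,0,0,0,0.015,-0.0276,-0.0004,0.06,0,0,0,0.01,0,0,0.06,0,0,0,0,0,0,0.06,0,0,0,0,0,0,0.06,0,0,0,0,0,0,0.06]
}}

```text
t: 9.97
tcp_pos: [0.5071, -0.0549, 0.1334]
orientation: [139.8, 90.0, 54.8]
ft_force: [0.5, 0.3, 0.2]
opening: 0.706
```

Run:
```python
from meas import *
s,im=snap('w12'); print(s['t'],s['tcp_pos'],s['ft_force'],s['opening'],s['joint_vel'].round(2))
T=np.load('pics/w12.npy');hsv=cv2.cvtColor(im,cv2.COLOR_BGR2HSV)
P={}
for a,c,b in comps(cv2.inRange(hsv,(135,80,40),(165,255,255)),100): print('purple',a,c,b,onz('wrist',c,.092,T).round(4)); P['p']=c
for a,c,b in comps(cv2.inRange(hsv,(0,180,150),(5,255,255)),80): print('red',a,c,b,onz('wrist',c,.096,T).round(4)); P['r']=c
T1=np.load('pics/w11.npy')
print(tri([ray('wrist',(258.68,198.57),T1),ray('wrist',P['p'],T)]),tri([ray('wrist',(154.43,197.72),T1),ray('wrist',P['r'],T)]))
```

```text
9.9667 [ 0.50714763 -0.0548687   0.13341983] [0.46044173 0.32382175 0.24999559] 0.7059305889605576 [-0.01 -0.34 -0.08 -0.1  -0.05 -0.07 -0.08]
purple 236 [358.   198.18] [346 187  35  33] [ 0.5715 -0.0356  0.092 ]
purple 363 [377.54 219.42] [367 209  22  21] [ 0.5883 -0.0499  0.092 ]
red 997 [255.75 218.83] [238 202  37  34] [ 0.5041 -0.0547  0.096 ]
(array([ 0.5884356 , -0.04994486,  0.09176745]), [np.float64(2.914345762074948e-05), np.float64(2.914345762071206e-05)]) (array([ 0.50418223, -0.05567308,  0.09400643]), [np.float64(7.50285232440618e-05), np.float64(7.502852324409829e-05)])
```

View pics/w12.png

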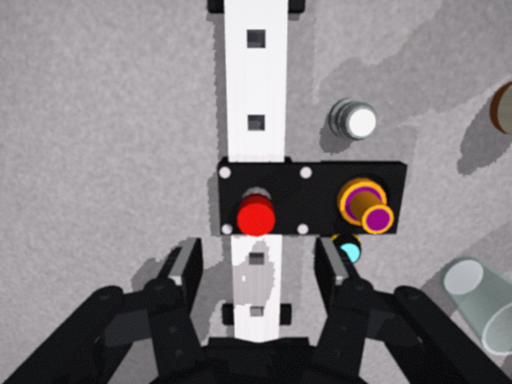

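The casting top triangulates to z = 0.0918, so it's fully seated. The knob at (256,219) is 1–2 mm left of the jaw midplane. Descending and gripping.

Call:
{"name": "apply_moves", "arguments": {
  "plan": [0,0,0,0.02,-0.0015,0.0005,0.06,0,0,0,0.02,0,0,0.06,0,0,0,0.022,0,0,0.06,0,0,0,0,0,0,0.06,0,0,0,0,0,0,0.06,0,0,0,0,0,0,0.06]
}}

```text
t: 10.52
tcp_pos: [0.5056, -0.0556, 0.0724]
orientation: [92.0, 89.9, 7.0]
ft_force: [-0.3, 1.0, 0.3]
opening: 0.699
```

Call:
{"name": "apply_moves", "arguments": {
  "plan": [0,0,0,0,0,0,0.018,0,0,0,0,0,0,0.018,0,0,0,0,0,0,0.018,0,0,0,0,0,0,0.018,0,0,0,0,0,0,0.018],
  "force": 50
}}

```text
t: 10.93
tcp_pos: [0.5056, -0.0559, 0.0723]
orientation: [75.0, 89.9, -10.1]
ft_force: [-1.7, -1.1, 11.1]
opening: 0.286
```

Run:
```python
from meas import *
s,im=snap('w13'); print(s['t'],s['tcp_pos'],s['ft_force'],s['opening'],s['joint_vel'].round(2))
```

```text
10.9333 [ 0.50556535 -0.05589114  0.07227108] [-1.69745236 -1.09400831 11.10882626] 0.28618139226525025 [-0.12  0.04  0.02  0.05 -0.03  0.06 -0.02]
```

View pics/w13.png

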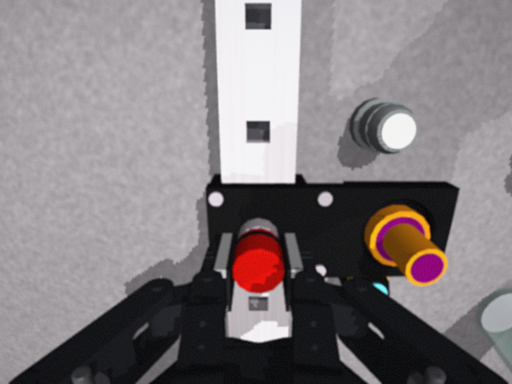

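Knob gripped: it's red at (259,262) between the pads, opening 24.4 mm. Pulling up.

Call:
{"name": "apply_moves", "arguments": {
  "plan": [0,0,0,-0.005,0,0,0.018,0,0,0,-0.005,0,0,0.018,0,0,0,-0.004,0,0,0.018,0,0,0,0,0,0,0.018,0,0,0,0,0,0,0.018,0,0,0,0,0,0,0.018]
}}

```text
t: 11.48
tcp_pos: [0.5053, -0.0559, 0.0855]
orientation: [90.6, 89.9, 5.5]
ft_force: [7.0, -1.7, -4.7]
opening: 0.285
```

Run:
```python
from meas import *
s,im=snap('w14'); print(s['t'],s['tcp_pos'],s['ft_force'],s['opening'],s['joint_vel'].round(2),toolT(s)[:3,:3].round(4))
```

```text
11.4833 [ 0.50533293 -0.05585033  0.08547863] [ 6.99448142 -1.70044182 -4.68587945] 0.2854414760542883 [-0.1   0.21  0.05  0.01  0.08  0.04  0.01] [[ 1.100e-03  9.962e-01  8.680e-02]
 [ 1.000e-04  8.680e-02 -9.962e-01]
 [-1.000e+00  1.100e-03 -0.000e+00]]
```

View pics/w14.png

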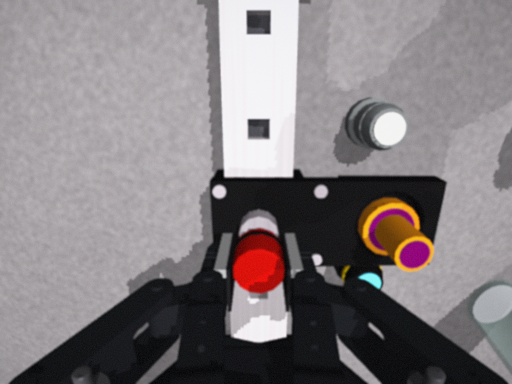

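Pull-up is confirmed: −4.7 N spring load and TCP up 13 mm. Sliding 60 mm along tool +z, which is rail −y, towards the objective.

Call:
{"name": "apply_moves", "arguments": {
  "plan": [0,0,0,0,0.0003,0.004,0.018,0,0,0,0,0,0.008,0.018,0,0,0,0,0,0.01,0.018,0,0,0,0,0,0.01,0.018,0,0,0,0,0,0.01,0.018,0,0,0,0,0,0.008,0.018,0,0,0,0,0,0.006,0.018,0,0,0,0,0,0.004,0.018,0,0,0,0,0,0,0.018,0,0,0,0,0,0,0.018]
}}

```text
t: 12.37
tcp_pos: [0.5106, -0.116, 0.0852]
orientation: [97.4, 90.0, 12.4]
ft_force: [5.2, -0.8, -5.2]
opening: 0.288
```

Run:
```python
from meas import *
s,im=snap('w15'); print(s['t'],s['tcp_pos'],s['ft_force'],s['opening'],s['joint_vel'].round(2))
a=np.array([.5053,-.0559]);d=s['tcp_pos'][:2]-a; t=np.radians(5);print('along',d@[np.sin(t),-np.cos(t)],'across',d@[np.cos(t),np.sin(t)])
```

```text
12.3667 [ 0.51060006 -0.11598318  0.08522371] [ 5.16075284 -0.81882312 -5.2399738 ] 0.2880373967037305 [-0.24 -0.23 -0.02  0.02  0.05  0.05 -0.1 ]
along 0.06031647512286737 across 4.329973317091172e-05
```

View pics/w15.png

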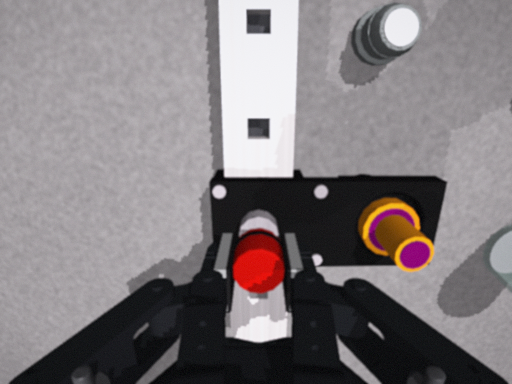

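The hole pattern at (258,20) and (258,128) matches the pre-slide picture, so the move was exactly one pitch. Lowering the pin.

Call:
{"name": "apply_moves", "arguments": {
  "plan": [0,0,0,0.004,0,0,0.018,0,0,0,0.004,0,0,0.018,0,0,0,0.003,0,0,0.018,0,0,0,0.0025,0,0,0.018,0,0,0,0,0,0,0.018,0,0,0,0,0,0,0.018]
}}

```text
t: 12.92
tcp_pos: [0.5107, -0.1156, 0.0722]
orientation: [53.3, 89.9, -31.7]
ft_force: [0.3, -0.1, 13.9]
opening: 0.293
```

Run:
```python
from meas import *
s,im=snap('w16'); print(s['t'],s['tcp_pos'],s['ft_force'],s['opening'],s['joint_vel'].round(2))
s,im=snap('s16','scene');crop('s16',210,300,120,210,6)
```

```text
12.9167 [ 0.51072572 -0.11562479  0.07223077] [ 0.34796641 -0.08436262 13.87845886] 0.29302608047632556 [-0.01 -0.07 -0.09  0.08 -0.   -0.02  0.01]
```

View pics/w16.png

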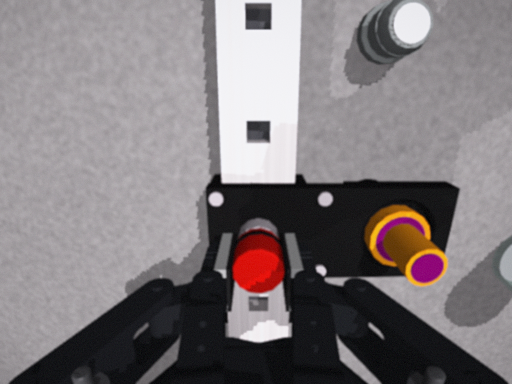

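View pics/s16_c.png

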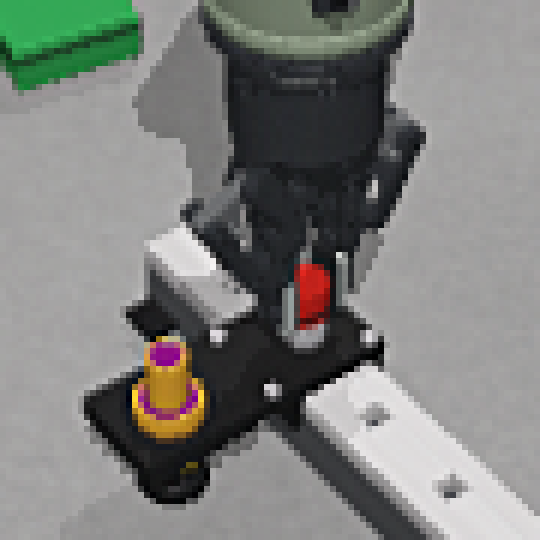

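Call:
{"name": "apply_moves", "arguments": {
  "plan": [0,0,0,0,0,0,0.018,0,0,0,0,0,0,0.018,0,0,0,0,0,0,0.018,0,0,0,0,0,0,0.018]
}}

```text
t: 13.35
tcp_pos: [0.5107, -0.1156, 0.0722]
orientation: [56.9, 89.9, -28.1]
ft_force: [0.6, -0.1, 13.4]
opening: 0.292
```

Run:
```python
from meas import *
s,im=snap('w17'); print(s['t'],s['tcp_pos'],s['ft_force'],s['opening'],np.abs(s['joint_vel']).max())
for fn in ['w13','w14','w15','w16','w17']:
    hsv=cv2.cvtColor(cv2.imread(f'pics/{fn}.png'),cv2.COLOR_BGR2HSV);T=np.load(f'pics/{fn}.npy')
    print(fn,[(a,c.tolist(),b.tolist()) for a,c,b in comps(cv2.inRange(hsv,(0,180,60),(5,255,255)),200)],[onz('wrist',c,.092,T).round(4).tolist() for a,c,b in comps(cv2.inRange(hsv,(135,80,40),(165,255,255)),400)])
t=np.radians(5); print('nest expected',np.array([.5887,-.0487])+.06*np.array([np.sin(t),-np.cos(t)]))
```

```text
13.35 [ 0.51073556 -0.11564288  0.07224194] [ 0.57784606 -0.13743324 13.43652485] 0.2918933004103405 0.0997935128678752
w13 [(np.int32(2406), [257.92, 263.38], [232, 234, 53, 58])] [[0.5662, -0.0316, 0.092], [0.5882, -0.0497, 0.092]]
w14 [(np.int32(2418), [258.27, 263.53], [232, 234, 53, 59])] [[0.5881, -0.0498, 0.092]]
w15 [(np.int32(2404), [258.25, 263.56], [232, 234, 53, 59])] [[0.5934, -0.1099, 0.092]]
w16 [(np.int32(2399), [258.02, 263.57], [232, 234, 53, 58])] [[0.5715, -0.0913, 0.092], [0.5934, -0.1095, 0.092]]
w17 [(np.int32(2407), [258.08, 263.42], [232, 234, 53, 58])] [[0.5715, -0.0913, 0.092], [0.5934, -0.1095, 0.092]]
nest expected [ 0.59392934 -0.10847168]
```

The knob hasn't slipped in the grip and the TCP height equals the original pin-home height. The casting top is about 1 mm from the expected nest position, and everything is at rest. Handing in.

```bash
python3 -c "
from plant import manip
print(manip.hand_in()); s=manip.sense(); print(s['t'],s['tcp_pos'],s['ft_force'],s['opening'])"
```

```text
the job is handed in; nothing more can be done
None
the job is handed in; nothing more can be done
```

I seated the amber casting with the purple specimen stem up in the nest and let go. I then pulled the plunger up about 13 mm (−4.7 N spring load) and slid the stage one hole to the objective's side (rail −y). The pin was lowered into that hole, and I handed in at about 13.4 s with the knob still gripped. No verdict was reported.

**Last checks:**
- **Stage:** the TCP moved 60.3 mm along the rail. The rail holes appeared at the same pixels relative to the hand before and after the slide.
- **Pin:** the TCP height was 72.2 mm, the same as with the pin home at the start (72.3 mm). The knob had not slipped in the jaws, which were pressing down with about 13 N.
- **Casting:** its top triangulated to z = 91.8 mm in the nest before the slide, against 92 mm expected. Afterwards it read about 1.1 mm from the expected nest centre, and joint speeds were about 0.1°/s.
- **Not checked at the end:** I took no final look at the mould and the blank casting. The fingers never went near the other bench items.

**One disagreement:** the wrist camera calibration changed by about 1.3 mm sideways between the first reading and the later ones. I corrected for it by comparing the hand, the casting and the nest or knob within the same picture. The side load on the tool reached about 7 N while the knob was up and was under 1 N at the end.

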